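# Nest the copper cup in its carrier and swing the carry handle over

## Robot

A 7-joint arm with a two-finger parallel gripper is mounted at the origin on a cart in front of the work surface, level with it; the furniture and walls round the work are solid. World frame = base frame: x ahead of the robot, y to its left, z up, the work surface at z = 0. Lengths are in m, angles in rad, forces in N, time in s.
With the tool pointing down it reaches from about 0.425 to 0.925 m from the base axis. Payload 6.8 kg.
Tool frame: the origin (TCP) lies midway between the tips of the shut fingers; the grasp point (between the pads) lies 19 mm behind it; z points along the fingers, y is the direction in which the jaws open and shut (so a half turn about z gives the same grasp; the last joint's range is limited). The gripper opens to 85 mm and grips with 20 to 120 N. Pads are 22 mm wide; open, the fingers measure 114 mm over their backs; the gripper's body (76 mm by 85 mm) begins 54 mm behind the grasp point. The pads swing forward as they close: fully open they stand 13 mm farther back than shut.
Start: joints at [-1.212, 0.477, 0.022, 1.555, -0.011, 1.109, -0.083], TCP at [0.304, 0.603, 0.231] pointing down, gripper open.
Joint ranges: [-2.96, 2.96], [-0.34, 2.1], [-1.41, 1.46], [0.24, 2.44], [-1.37, 4.51], [0.17, 1.92], [-2.96, 2.96]. Speed limits (rad/s): [2.39, 2.39, 3.14, 3.14, 3.14, 3.14, 3.14].

## Interface

Orientations are given as a unit quaternion [w, x, y, z].
In Python, from station import bot gives the robot as it stands. The module is installed in compiled form; this text tells all that it offers.
- The arm moves only by the tool play_rows, never from a script. Its argument "motion" is a list of rows, each a list of 2 entries, a list of its own where there are three numbers: the shift along the tool's x, y, z as a fraction of full scale, then the turn, a rotation vector about the tool's x, y, z as a fraction of full scale. In form: [[[tx, ty, tz], [rx, ry, rz]], ...]. A call has 1 to 8 rows; each row is the pose to reach, as a shift and turn from the pose measured when the call began, along the tool's axes at that moment, turning the shorter way round; what a row does not reach only later rows make up. Full scale, the value 1, is 400 mm for a shift and 360 degrees for a turn. A row lasts 1/10 s, in which the tool goes at most 50 mm and 8.59 degrees, less where a joint would pass 70% of its speed; a pose out of reach is approached as far as the arm can. A call with a number of a shift or a turn outside -1 to 1 is refused whole. A call with a gripper value outside its range is refused whole. "fingers" is the finger opening in mm, from 0 to 85.4, set as the call begins (left out, the last holds). The fingers move at their own pace and stop on an object; "grip_force" is the grip in N (left out, the last holds). Time passes only in rows, so rows that repeat a pose let the fingers close. It gives the time, the measured TCP pose, the force and the opening at its end, in the units of the state.
- bot.get_obs(): the state, without advancing time (a new reading comes with each control period).
- bot.read_camera(name): name is "scene" or "top" or "wrist"; returns a dict with "pixels" (384x512x3 uint8, red, green, blue), "range_z" (384x512 float32, m along the optical axis (not along the pixel's ray), 0 where there is no reading), "fovy" (degrees; the focal length in pixels is half the picture's height over the tangent of half this angle, whatever the lens; pixels are square), "cx", "cy" (the principal point, pixels), "k1" (the pictures are not rectified: a ray, as slopes to the right and down, at radius r is drawn at 1 + k1 r^2 times it, then the intrinsics apply), "pose" (4x4, takes a point from camera to world coordinates). Camera axes: x right, y down, z forward; pixel columns grow to the right and rows downward; lengths in m; the calibration is good to about 2 mm. A picture is of the moment at which its call begins.
- bot.hand_in(): hands the job in, once; it reports no verdict.
The state is a dict: "t": time; "q": joint angles; "joint_vel": joint speeds; "joint_torque": joint torques, N m; "eef_pos": TCP position; "tool_rot": TCP orientation; "contact_force": force on the tool from outside, world axes, zero at the start; "torque": the same for the moment, N m; "gripper_width": opening from 0.0 (shut) to 1.0 (fully open).
Only numpy, scipy, OpenCV 4.12 (cv2) and the standard library are available. Lean on these libraries where they do the work, as an engineer would, in place of code of your own. Each camera call takes 0.05 s, during which the arm holds its last target.

## Task

Stand the loose tapered copper cup upright in the blue carrier and press it straight down: it slides with a light drag, then suddenly binds at a depth you cannot see; push on about three millimetres past that point and hold it there a moment so that it is firmly snug, but stop before it jams hard. Then, with your fingers off the cup, swing the carrier's carry handle up over the cup and past upright until it rests on its end stop by itself, let go, and leave the other things on the bench where they are.

Things in the scene. Friction and masses are not known exactly. Their poses are not given: they have to be found in the camera images.
- cup: loose copper cup, open at the top, 62 mm high: tapered, 46 mm diameter at the foot, 55 mm at 44 mm height, then a straight band 57 mm in diameter up to the rim; wall 3 mm; 0.1 to 0.2 kg. Inside it is only 27 mm deep (thick base). Origin: centre of the underside; z up through the mouth. Stands upright on the bench at the start
- cup_floor (a point): centre of the cup's flat inner floor (47 mm diameter), 35 mm above the cup's origin; a good place to press straight down with closed fingertips
- carrier: blue tapered holder on a round foot plate (100 mm diameter, 6 mm thick), fixed. Origin: centre of its underside, z up; 70 mm high. Steel ears with brass pivot caps reach 51 mm out along local +y and -y at 62 mm height; the handle lies to local +x. Bind (rubber ring inside): the push needed jumps from 2 to about 7 N, then grows 2 N per mm. Snug: held pressed with 12 to 17 N. Over 28 N: jammed
- carrier_mouth (a point): centre of the carrier's round mouth, 70 mm above its origin: 62 mm inner diameter, 70 mm outer; the bore narrows downward
- carrier_seat (a point): on the carrier's axis, 40 mm above its origin: a pad that carries the cup's foot at first (cup rim then 102 mm above the carrier's origin, about 4 mm sideways play). Pressed, the cup slides on down with a light drag of about 2 N for 4 to 18 mm, different every time and invisible, then binds; 6 mm past the bind it stops dead and jams. Released, it springs back to the bind point
- handle (a joint): angle (rad) of the carrier's steel wire carry handle: 0 = lying toward local +x, its legs 0.17 rad below level, where it starts; 1.741 = upright over the cup; 2.041 = end stop, leaning 0.3 rad past upright toward local -x. It weighs about 0.1 kg (1 N at the grip) and turns easily: let go before upright it falls back down, past upright it tips over and rests on its end stop
- handle_grip (a point): middle of the handle's round wooden grip bar: 12 mm diameter, 56 mm long, axis along the carrier's y; 110 mm from the hinge axis. It can be pinched from above, the bar turning between the fingers while it follows its arc about handle_pivot
- handle_pivot (a point): middle of the handle's hinge axis, on the carrier's centre line 62 mm above its origin; the axis runs along the carrier's y, and raising the handle carries the grip from local +x up to +z
- wax_tin: bystander: round wooden box, 63 mm diameter, 23 mm high; origin at the underside
- sieve_block: bystander: square block with a black and white speckled top, 66x66x15 mm; origin at the underside
- mini_clamp: bystander: tiny steel clamp with a brass knob, 15x42x26 mm; origin at the underside
Things that resemble listed ones, but are neither listed nor needed, are in the scene too. What is shaped like the carrier but purple is not meant.

How it is judged:
On the way, in this order (a step that is already met when the one before it is completed fails the run):
1. the cup, upright in the carrier, is pressed against the binding point with more than 11 N (contact force between cup and carrier above 11 N and z of cup in the frame of carrier below 0.039 m and horizontal distance between cup and carrier below 0.006 m and angle between cup's own z axis and vertical below 0.12 rad), for 0.15 s.
2. the carry handle rests past upright on its end stop, with the fingers off the cup (value of joint handle above 1.95 rad and contact force between the fingers and cup below 0.5 N), for 0.2 s.
At the end, for the whole second after the job is handed in: the cup stands upright (within 0.12 rad) in the carrier, within 6 mm of its centre line and its underside less than 39 mm above the carrier's origin, at rest, after having been pressed with more than 11 N but never more than 28 N; the carry handle stands above 1.95 rad (end stop 2.041) (z of cup in the frame of carrier below 0.039 m and horizontal distance between cup and carrier below 0.006 m and angle between cup's own z axis and vertical below 0.12 rad and value of joint handle above 1.95 rad and linear speed of cup below 0.02 m/s); the robot touches nothing.
It fails at once if the cup is pushed on the carrier with more than 28 N (jammed) (contact force between cup and carrier above 28 N).
It fails at once if the round wooden box is moved more than 30 mm (distance of wax_tin from where it was at the start of the episode above 0.03 m).
It fails at once if the speckled block is moved more than 30 mm (distance of sieve_block from where it was at the start of the episode above 0.03 m).
It fails at once if the tiny clamp is moved more than 30 mm (distance of mini_clamp from where it was at the start of the episode above 0.03 m).
It also fails if it takes over 69 s, if anything falls off the work surface, if the arm or the gripper's body presses on something with over 40 N, if the wrist force passes 120 N, or if a joint passes its speed limit or range.

## Working session

There is one attempt and no reset: what is moved stays moved. The work goes in short steps, Python scripts to look and compute and a tool call to move; the robot and the scene stay as the last step left them, time stands still between calls to the robot, and variables do not carry over. Pictures are saved under pics/ and viewed, and the job is handed in when it is done.

Besides the shell and the picture viewer there is one more tool, called after "Request:" by a JSON object that holds its "name" and its "arguments", one argument or row to a line. play_rows: Moves the arm, as the interface text tells. Shift numbers are shares of 400 mm and turn numbers shares of 360 degrees, none past 1 either way. Its arguments: {"type":"object","properties":{"motion":{"type":"array"},"fingers":{"type":"number"},"grip_force":{"type":"number"}},"required":["motion"]}

```bash
mkdir -p pics; cat > h.py <<'E'
import numpy as np, cv2
from station import bot
def K(c):
    f=c["pixels"].shape[0]/2/np.tan(np.radians(c["fovy"])/2)
    return f
def ray(c,u,v):
    f=K(c); x=(u-c["cx"])/f; y=(v-c["cy"])/f
    rd=np.hypot(x,y); r=rd
    for _ in range(20): r=rd/(1+c["k1"]*r*r)
    s=r/rd if rd>0 else 1
    return np.array([x*s,y*s,1.])
def pt(c,u,v,z=None):
    """on plane z, or with depth"""
    d=ray(c,u,v); P=np.array(c["pose"])
    if z is None:
        return (P[:3,:3]@(d*c["range_z"][int(round(v)),int(round(u))])+P[:3,3])
    w=P[:3,:3]@d; o=P[:3,3]
    return o+w*(z-o[2])/w[2]
def cloud(c):
    H,W=c["range_z"].shape; f=K(c)
    u,v=np.meshgrid(np.arange(W),np.arange(H)); x=(u-c["cx"])/f;y=(v-c["cy"])/f
    rd=np.hypot(x,y); r=rd.copy()
    for _ in range(20): r=rd/(1+c["k1"]*r*r)
    s=1/(1+c["k1"]*r*r); z=c["range_z"]
    p=np.stack([x*s*z,y*s*z,z],-1); P=np.array(c["pose"])
    return p@P[:3,:3].T+P[:3,3]
def snap(n,f):
    c=bot.read_camera(n); im=c["pixels"][:,:,::-1]
    cv2.imwrite("pics/"+f+".png",cv2.resize(im,(768,576),interpolation=cv2.INTER_CUBIC)); np.save("/tmp/"+f+".npy",c,allow_pickle=True); return c
def load(f): return np.load("/tmp/"+f+".npy",allow_pickle=True).item()
E
python3 - <<'E'
from h import *
for n in("scene","top","wrist"):
    c=snap(n,n+"0"); print(n,c["fovy"],c["cx"],c["cy"],c["k1"],np.round(c["pose"],3).tolist())
o=bot.get_obs(); print({k:np.round(v,4).tolist() for k,v in o.items()})
E
```

```text
scene 50.70788496643409 257.3175124812487 191.74904064148447 -0.040924136299037205 [[-0.566, -0.507, 0.651, 0.009], [-0.824, 0.364, -0.434, 0.411], [-0.017, -0.782, -0.623, 0.606], [0.0, 0.0, 0.0, 1.0]]
top 53.001973685429846 256.67581297795886 187.73458020130437 -0.053932354537180406 [[-0.002, -0.988, 0.153, 0.443], [-0.999, -0.003, -0.034, 0.039], [0.034, -0.153, -0.988, 1.024], [0.0, 0.0, 0.0, 1.0]]
wrist 68.84836601591658 255.4204749906276 186.79587529468765 -0.04246361293188094 [[0.451, 0.846, 0.284, 0.229], [0.893, -0.426, -0.145, 0.639], [-0.002, 0.319, -0.948, 0.373], [0.0, 0.0, 0.0, 1.0]]
{'t': 0.15, 'q': [-1.2121, 0.4776, 0.0223, 1.5562, -0.0115, 1.1093, -0.0831], 'joint_vel': [-0.0024, -0.0023, 0.0016, -0.0014, 0.0006, -0.0024, -0.0003], 'joint_torque': [0.0012, -59.6925, 1.6092, -28.149, 0.0126, 0.0066, -0.0], 'eef_pos': [0.3036, 0.6024, 0.2306], 'tool_rot': [-0.0001, 0.2313, 0.9729, -0.0007], 'contact_force': [1.339, -0.1843, -0.5827], 'torque': [-0.0108, 0.0128, 0.0066], 'gripper_width': 0.9984}
```

View pics/scene0.png

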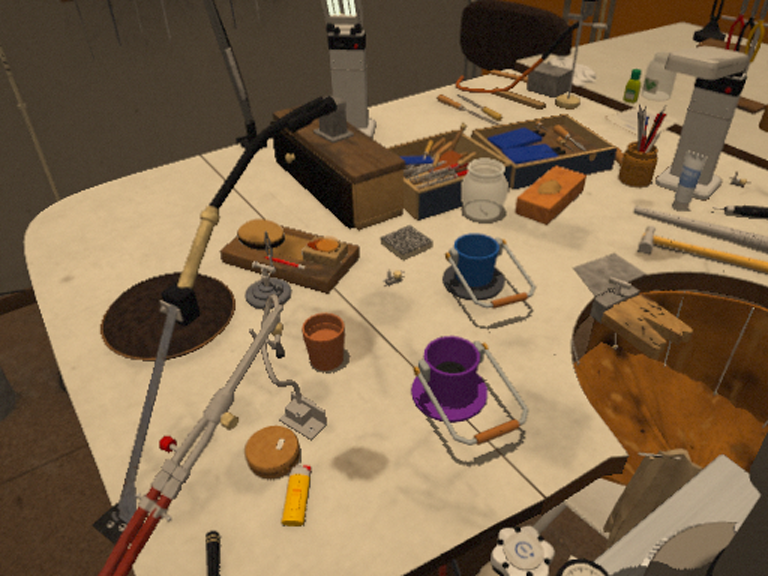

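View pics/top0.png

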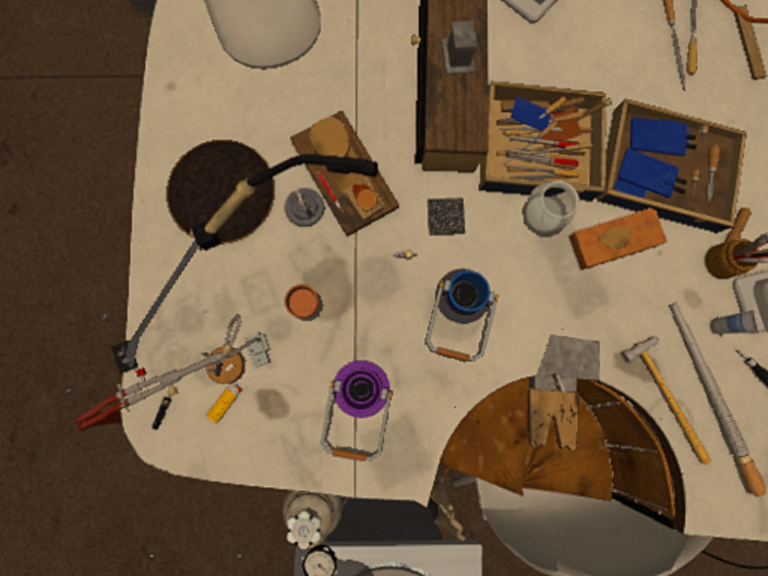

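View pics/wrist0.png

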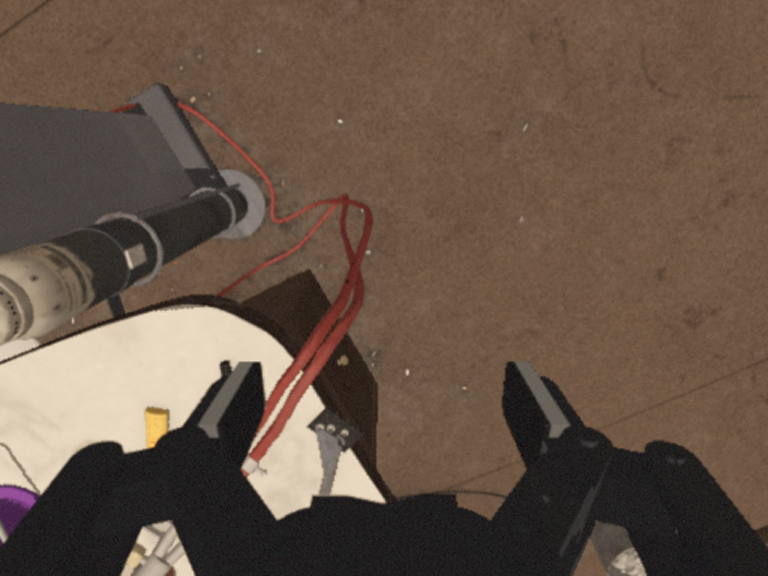

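Scene view: the copper cup is at about (324,342) of 768 px, the blue carrier at (475,262) with its handle toward the robot, and the purple decoy at (450,365). In the top view they are at (303,301), (467,293) and (361,388). Next I measure positions.

```bash
cat > m.py <<'E'
from h import *
def fitc(p):
    A=np.c_[2*p[:,:2],np.ones(len(p))]; s=np.linalg.lstsq(A,(p[:,:2]**2).sum(1),rcond=None)[0]
    return s[:2],np.sqrt(s[2]+s[0]**2+s[1]**2)
def ransac(p,rlo,rhi,tol=.002):
    rng=np.random.default_rng(0);b=None
    for _ in range(600):
        q=p[rng.choice(len(p),3,False)]
        try:c,r=fitc(q)
        except Exception: continue
        if not rlo<r<rhi: continue
        i=abs(np.hypot(*(p[:,:2]-c).T)-r)<tol
        if b is None or i.sum()>b.sum(): b=i
    return (*fitc(p[b]),b.sum())
E
python3 - <<'E'
from m import *
for n in("top","scene"):
    c=load(n+"0"); W=cloud(c); hsv=cv2.cvtColor(c["pixels"],cv2.COLOR_RGB2HSV)
    def near(u,v,R):
        m=np.zeros(hsv.shape[:2],np.uint8); cv2.circle(m,(int(u/1.5),int(v/1.5)),R,1,-1); return m>0
    spots={"top":dict(cup=(303,301),car=(467,293),bar=(452,353)),"scene":dict(cup=(324,342),car=(475,262),bar=(510,299))}[n]
    H,S,V=[hsv[...,i].astype(int) for i in range(3)]
    for k,(u,v) in spots.items():
        m=near(u,v,26 if k!="bar" else 18)
        if k=="car": mm=m&(H>95)&(H<118)&(S>120)
        else: mm=m&(H<14)&(S>120)
        p=W[mm]; p=p[np.isfinite(p).all(1)]
        print(n,k,mm.sum(),"z pct",np.round(np.percentile(p[:,2],[2,25,50,75,98]),3),"mean",np.round(p.mean(0),4))
        if k!="bar":
            zt=.062 if k=="cup" else .070
            q=p[abs(p[:,2]-zt)<.004]
            if len(q)>10: print("   depth rim",len(q),q[:,2].mean(),fitc(q))
            # outline via plane: outer contour ellipse
            cs,_=cv2.findContours(mm.astype(np.uint8),cv2.RETR_EXTERNAL,cv2.CHAIN_APPROX_NONE); cc=max(cs,key=cv2.contourArea)[:,0]
            r=np.array([pt(c,a,b,zt) for a,b in cc])
            print("   plane",ransac(r,.024,.04))
        else:
            d=np.linalg.svd((p-p.mean(0))[:,:2])[2][0]; e=(p-p.mean(0))[:,:2]@d
            print("   axis",d,np.degrees(np.arctan2(d[1],d[0])),np.ptp(e))
    # bench z check
    print("bench",n,[np.round(pt(c,u/1.5,v/1.5),3).tolist() for u,v in ([(600,300),(420,330)] if n=="top" else [(400,300),(390,500)])])
E
```

```text
top cup 413 z pct [0.002 0.034 0.036 0.048 0.063] mean [0.5621 0.1487 0.0428]
   depth rim 79 0.060931801973457524 (array([0.56069695, 0.1480058 ]), np.float64(0.026610983962876714))
   plane (array([0.5598456, 0.1466461]), np.float64(0.027690917872584715), np.int64(63))
top car 350 z pct [0.007 0.034 0.054 0.068 0.072] mean [ 0.5804 -0.1403  0.0492]
   depth rim 111 0.06900512423378771 (array([ 0.57697591, -0.13374584]), np.float64(0.0323924895726842))
   plane (array([ 0.5751847 , -0.13212603]), np.float64(0.034244984137957755), np.int64(72))
top bar 90 z pct [0.043 0.046 0.048 0.049 0.051] mean [ 0.4715 -0.1082  0.0476]
   axis [0.24359666 0.96987662] 75.90108419756329 0.055065994925759115
bench top [[0.569, -0.389, -0.002], [0.515, -0.058, -0.0]]
scene cup 887 z pct [0.002 0.032 0.042 0.054 0.062] mean [0.5543 0.1497 0.0411]
   depth rim 131 0.060932889592256956 (array([0.55864362, 0.1470772 ]), np.float64(0.026735483343276276))
   plane (array([0.55709017, 0.14823718]), np.float64(0.028014817825989736), np.int64(44))
scene car 753 z pct [0.015 0.038 0.051 0.062 0.07 ] mean [ 0.5674 -0.1312  0.051 ]
   depth rim 112 0.06871983951490072 (array([ 0.57367902, -0.13471005]), np.float64(0.032096998895011455))
   plane (array([ 0.57035704, -0.13152417]), np.float64(0.03327140322704431), np.int64(42))
scene bar 92 z pct [0.042 0.045 0.048 0.049 0.05 ] mean [ 0.4674 -0.1065  0.0472]
   axis [0.24044578 0.97066257] 76.0871477685064 0.05517439708105386
bench scene [[0.009, 0.411, 0.606], [0.326, 0.2, -0.001]]
```

```bash
python3 - <<'E'
from m import *
P=[]
for n in("top","scene"):
    c=load(n+"0"); W=cloud(c)[c["range_z"]>0.2]; P.append(W)
P=np.vstack(P)
g=np.full((18,22),-.99)
ix=np.floor((P[:,0])/.05).astype(int); iy=np.floor((P[:,1]+.4)/.05).astype(int)
ok=(ix>=0)&(ix<18)&(iy>=0)&(iy<22)
np.maximum.at(g,(ix[ok],iy[ok]),P[ok,2])
print("     "+" ".join("%4d"%(-40+5*j) for j in range(22)))
for i in range(18): print("%3d: "%(i*5)+" ".join("%4d"%round(v*100) if v>-.9 else "   ." for v in g[i]))
E
```

```text
-40  -35  -30  -25  -20  -15  -10   -5    0    5   10   15   20   25   30   35   40   45   50   55   60   65
  0:  -14  -89  -88  -89  -79    .    .    .   19   19    .    .    .  -90  -89  -89  -89  -89  -89  -89  -89  -89
  5:   -8   -6   -9  -30    0    0    2    6   25    .    .    .    .  -89  -89  -89  -89  -88  -89  -89  -89  -89
 10:  -42  -41  -36  -36    0    0    1    2    2    4    4    0    .    .    .    .    .    .    .  -89  -89  -89
 15:  -29  -31  -21  -42   -1    0    0    0    0    4    5    5  -26    .    .    .    .    .    .    .    .    .
 20:  -29  -23  -20  -19  -17   -2    0    0    0    0    4    5    0    .    .    .    .    .    .    .    .    .
 25:  -24   -1  -19  -18  -16  -13    0    1    5    5    0    1    0    0    0    0    0    .    .    .    .    .
 30:  -20    0    0   -1  -13    0    0    1    6    5    5    1    0    0    1    1    1    0    5    .    .    .
 35:  -16    0    0  -13    0    0    0    7    7    7    6    0    0    1    1   12   11    8    6    .    .    .
 40:    0    3    3    0    1    1    0    7    7    7    0    0   17  
[... 378 characters left out ...]
    .    .
 60:    4    4    0    0    7    7    1    2    0    1    1    0    0   13   13    9    0    0    .    .    .    .
 65:    4    9   10    0    1    2    2    3   30   61   61   60   18   17   13    3    0    0    .    .    .    .
 70:    6   10   10    7    0    2    2    3   31   61   61   61   21   17    4    4    0    0    .    .    .    .
 75:    6    9   10    7    6    2    2    3    6    5    3    6    4    4    4    4    0    0    .    .    .    .
 80:    6    6    4    4   12   12   12    7    3    5    5    3    4    4    4    4    0    0    .    .    .    .
 85:    7    6    5    5   12   12   12    0    3    5    5    3    0    3    3    0    0    0    .    .    .    .
```

```bash
cat >> h.py <<'E'
from scipy.spatial.transform import Rotation as R
def toR(q): return R.from_quat([q[1],q[2],q[3],q[0]])
def down(yaw_y): # tool pointing down, tool y axis at heading yaw_y deg
    a=np.radians(yaw_y); y=np.array([np.cos(a),np.sin(a),0]); z=np.array([0,0,-1.]); x=np.cross(y,z)
    return R.from_matrix(np.c_[x,y,z])
def plan(p,yaw=-14):
    o=bot.get_obs(); r=toR(o["tool_rot"]); d=r.inv().apply(np.array(p)-o["eef_pos"])
    t=(r.inv()*down(yaw)).as_rotvec()
    print("plan",np.round(d/.4,4).tolist(),np.round(t/2/np.pi,4).tolist(),"from",np.round(o["eef_pos"],4),"t",o["t"])
E
python3 - <<'E'
from m import *
P=np.vstack([cloud(load(n+"0"))[load(n+"0")["range_z"]>.2] for n in("top","scene")])
d=np.hypot(P[:,0]-.559,P[:,1]-.1475)
for lo in (.04,.06,.08,.1,.12):
    q=P[(d>=lo)&(d<lo+.02)&(P[:,2]>.02)]; print(lo,len(q), q[q[:,2].argsort()[-3:]].round(3).tolist() if len(q) else "")
plan([.42,.38,.33]); plan([.559,.1475,.30])
E
```

```text
0.04 0 
0.06 0 
0.08 238 [[0.512, 0.226, 0.181], [0.512, 0.222, 0.181], [0.515, 0.223, 0.182]]
0.1 328 [[0.5, 0.229, 0.178], [0.5, 0.23, 0.178], [0.502, 0.23, 0.179]]
0.12 860 [[0.697, 0.123, 0.607], [0.693, 0.125, 0.607], [0.697, 0.125, 0.607]]
plan [-0.5101, -0.3659, -0.248] [-0.0002, 0.0002, 0.2146] from [0.3036 0.6024 0.2306] t 0.15
plan [-1.082, -0.7284, -0.1725] [-0.0002, 0.0002, 0.2146] from [0.3036 0.6024 0.2306] t 0.15
```

Request:
{"name": "play_rows", "arguments": {
  "motion": [
    [[-0.1,-0.08,-0.12],[0,0,0.023]],
    [[-0.2,-0.16,-0.24],[0,0,0.046]],
    [[-0.3,-0.24,-0.25],[0,0,0.07]],
    [[-0.4,-0.3,-0.25],[0,0,0.093]],
    [[-0.5,-0.36,-0.25],[0,0,0.117]],
    [[-0.6,-0.42,-0.25],[0,0,0.14]],
    [[-0.7,-0.48,-0.25],[0,0,0.163]],
    [[-0.8,-0.54,-0.25],[0,0,0.187]]
  ],
  "fingers": 85
}}

```text
t: 0.95
eef_pos: [0.4833, 0.2787, 0.331]
tool_rot: [0.0, 0.733, 0.68, -0.0]
contact_force: [1.2, -0.1, 0.0]
gripper_width: 0.995
```

```bash
python3 -c "
from h import *
plan([.559,.1475,.30],-75)"
```

```text
plan [-0.3126, 0.2136, 0.0776] [0.0, 0.0002, 0.1962] from [0.4833 0.2787 0.331 ] t 0.95
```

Request:
{"name": "play_rows", "arguments": {
  "motion": [
    [[-0.1,0.07,0.02],[0,0,0.024]],
    [[-0.2,0.14,0.04],[0,0,0.048]],
    [[-0.28,0.19,0.06],[0,0,0.072]],
    [[-0.313,0.214,0.0776],[0,0,0.096]],
    [[-0.313,0.214,0.0776],[0,0,0.12]],
    [[-0.313,0.214,0.0776],[0,0,0.144]],
    [[-0.313,0.214,0.0776],[0,0,0.168]],
    [[-0.313,0.214,0.0776],[0,0,0.196]]
  ]
}}

```text
t: 1.75
eef_pos: [0.5589, 0.1472, 0.2997]
tool_rot: [0.0, 0.989, 0.147, -0.001]
contact_force: [-0.3, 0.2, 0.2]
gripper_width: 0.993
```

```bash
python3 -c "
from h import *
plan([.559,.1475,.10],-75); c=snap('wrist','w1'); snap('top','t1')
"
```

```text
plan [0.0011, -0.0009, 0.4993] [0.0001, 0.0002, 0.0052] from [0.5589 0.1472 0.2997] t 1.75
```

View pics/w1.png

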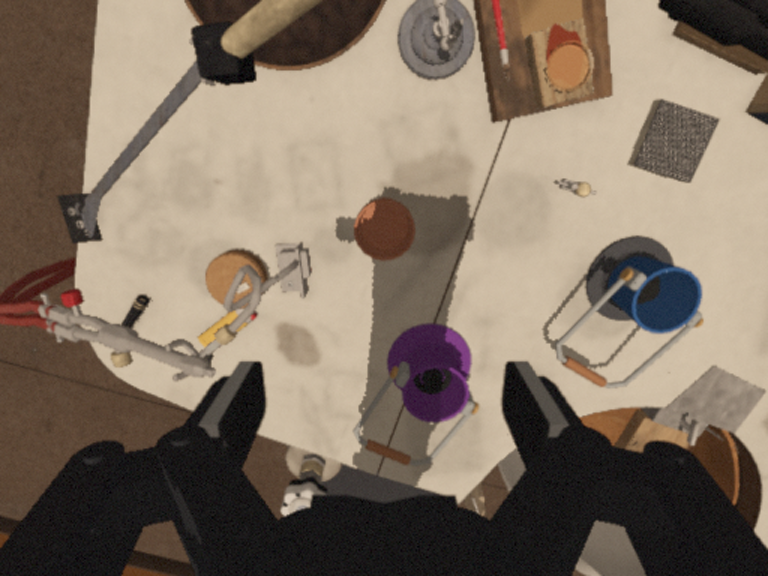

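View pics/t1.png

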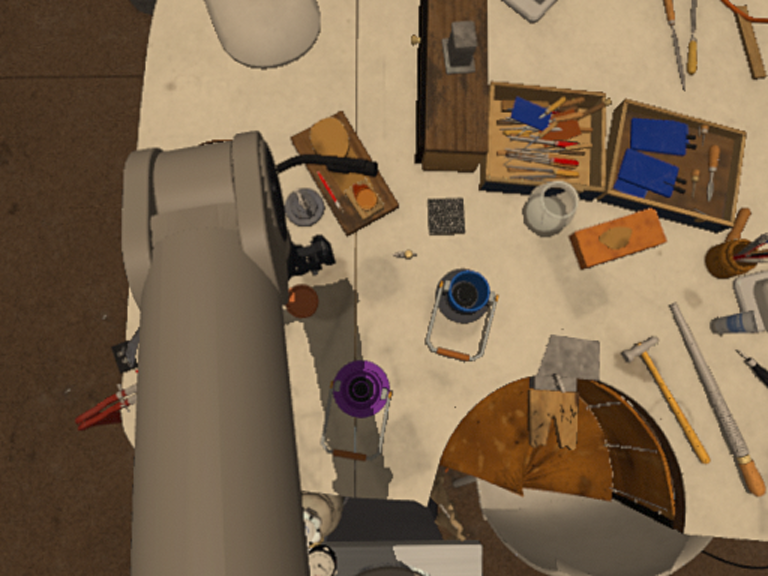

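Wrist view: the cup is centred at (384,228), between the fingers, and the third-hand clip stands clear at (295,265). I check the cup position in this view.

```bash
python3 - <<'E'
from m import *
c=load("w1"); W=cloud(c); hsv=cv2.cvtColor(c["pixels"],cv2.COLOR_RGB2HSV)
for k,(u,v),zt,f in(("cup",(384,228),.062,lambda h,s:((h<14)|(h>170))&(s>120)),("car",(655,295),.07,lambda h,s:(h>95)&(h<118)&(s>120))):
    m=np.zeros(hsv.shape[:2],np.uint8); cv2.circle(m,(int(u/1.5),int(v/1.5)),32,1,-1)
    mm=(m>0)&f(hsv[...,0],hsv[...,1]); p=W[mm]; q=p[abs(p[:,2]-zt)<.004]
    cs,_=cv2.findContours(mm.astype(np.uint8),cv2.RETR_EXTERNAL,cv2.CHAIN_APPROX_NONE); cc=max(cs,key=cv2.contourArea)[:,0]
    r=np.array([pt(c,a,b,zt) for a,b in cc])
    print(k,len(q),q[:,2].mean(),ransac(q,.024,.04),ransac(r,.024,.04))
E
```

```text
cup 253 0.06156554745964575 (array([0.56055163, 0.14694792]), np.float64(0.026496723837078115), np.int64(253)) (array([0.56077472, 0.14697383]), np.float64(0.0273185129130241), np.int64(113))
car 331 0.06904124410057881 (array([ 0.57592526, -0.13399554]), np.float64(0.032504158091427995), np.int64(309)) (array([ 0.57569722, -0.13554613]), np.float64(0.031905024954471776), np.int64(108))
```

Request:
{"name": "play_rows", "arguments": {
  "motion": [
    [[0.003,-0.001,0.1],[0,0,0.005]],
    [[0.003,-0.001,0.2],[0,0,0.005]],
    [[0.003,-0.001,0.3],[0,0,0.005]],
    [[0.003,-0.001,0.4],[0,0,0.005]],
    [[0.003,-0.001,0.5],[0,0,0.005]],
    [[0.003,-0.001,0.6],[0,0,0.005]],
    [[0.003,-0.001,0.66],[0,0,0.005]],
    [[0.003,-0.001,0.68],[0,0,0.005]]
  ]
}}

```text
t: 2.65
eef_pos: [0.5576, 0.1474, 0.0249]
tool_rot: [0.001, 0.991, 0.136, -0.003]
contact_force: [0.4, 0.2, -0.3]
gripper_width: 0.996
```

Request:
{"name": "play_rows", "arguments": {
  "motion": [
    [[0,0,0],[0,0,0]],
    [[0,0,0],[0,0,0]],
    [[0,0,0],[0,0,0]],
    [[0,0,0],[0,0,0]],
    [[0,0,0],[0,0,0]],
    [[0,0,0],[0,0,0]],
    [[0,0,0],[0,0,0]],
    [[0,0,0],[0,0,0]]
  ],
  "fingers": 50,
  "grip_force": 25
}}

```text
t: 3.45
eef_pos: [0.5585, 0.1477, 0.026]
tool_rot: [0.001, 0.991, 0.136, -0.002]
contact_force: [-0.4, -0.4, 6.5]
gripper_width: 0.67
```

```bash
python3 -c "
from h import *
c=snap('wrist','w2'); snap('scene','s2');o=bot.get_obs();print(o['eef_pos'],o['gripper_width'])
"
```

```text
[0.55850521 0.14768148 0.02595537] 0.6708600059734146
```

View pics/w2.png

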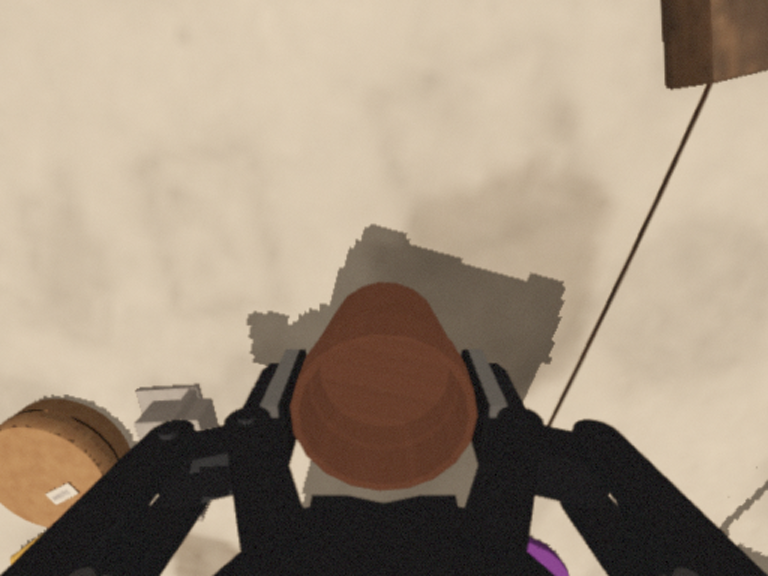

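View pics/s2.png

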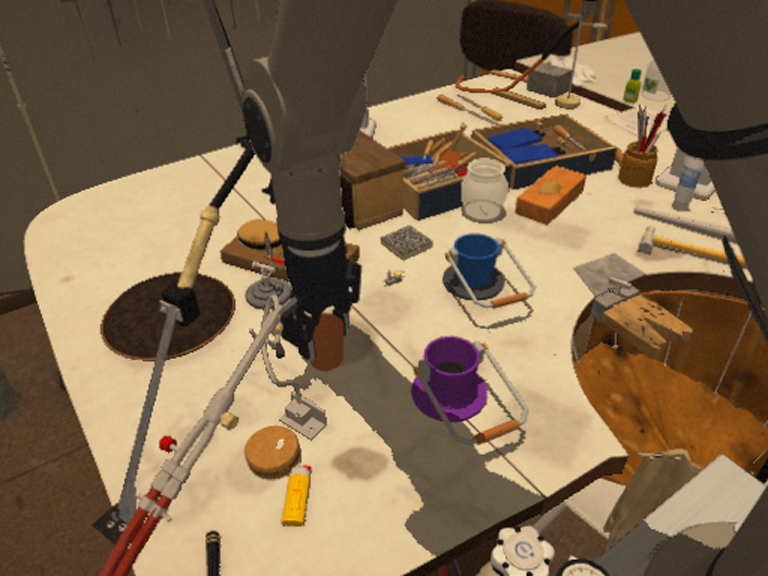

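The cup is held (opening 57 mm, as it should be). Lift.

Request:
{"name": "play_rows", "arguments": {
  "motion": [
    [[0,0,-0.05],[0,0,0]],
    [[0,0,-0.15],[0,0,0]],
    [[0,0,-0.25],[0,0,0]],
    [[0,0,-0.35],[0,0,0]],
    [[0,0,-0.45],[0,0,0]],
    [[0,0,-0.5],[0,0,0]],
    [[0,0,-0.5],[0,0,0]],
    [[0,0,-0.5],[0,0,0]]
  ]
}}

```text
t: 4.35
eef_pos: [0.5586, 0.1482, 0.2252]
tool_rot: [0.001, 0.991, 0.136, -0.003]
contact_force: [-1.1, 0.5, -3.0]
gripper_width: 0.667
```

```bash
python3 -c "
from h import *
plan([.5755,-.134,.225],-14)
"
```

```text
plan [-0.1491, 0.6908, 0.0015] [-0.0004, 0.0008, -0.1678] from [0.5586 0.1482 0.2252] t 4.35
```

Request:
{"name": "play_rows", "arguments": {
  "motion": [
    [[-0.02,0.09,0],[0,0,-0.021]],
    [[-0.04,0.18,0],[0,0,-0.042]],
    [[-0.06,0.28,0],[0,0,-0.063]],
    [[-0.08,0.38,0],[0,0,-0.084]],
    [[-0.1,0.48,0],[0,0,-0.105]],
    [[-0.12,0.57,0.001],[0,0,-0.126]],
    [[-0.14,0.65,0.001],[0,0.001,-0.147]],
    [[-0.149,0.691,0.0015],[0,0.001,-0.168]]
  ]
}}

```text
t: 5.15
eef_pos: [0.5735, -0.1379, 0.2227]
tool_rot: [-0.002, 0.787, 0.617, -0.001]
contact_force: [-0.2, -0.1, -1.3]
gripper_width: 0.663
```

Request:
{"name": "play_rows", "arguments": {
  "motion": [
    [[0,0,0],[0,0,0]],
    [[0,0,0],[0,0,0]],
    [[0,0,0],[0,0,0]]
  ]
}}

```text
t: 5.45
eef_pos: [0.5731, -0.1359, 0.2214]
tool_rot: [-0.003, 0.787, 0.616, -0.002]
contact_force: [0.3, 0.4, -1.5]
gripper_width: 0.664
```

```bash
python3 -c "
from h import *
plan([.5755,-.134,.225],-14)
for n in ('wrist','scene','top'): snap(n,n[0]+'3')
o=bot.get_obs();print(o['contact_force'],toR(o['tool_rot']).as_matrix()[:,2])
"
```

```text
plan [0.0062, 0.0046, -0.0089] [-0.0012, -0.0001, 0.0003] from [ 0.5731 -0.1359  0.2214] t 5.45
[ 0.5760955  -0.46192768 -2.419648  ] [-0.00519355  0.0019486  -0.99998461]
```

View pics/w3.png

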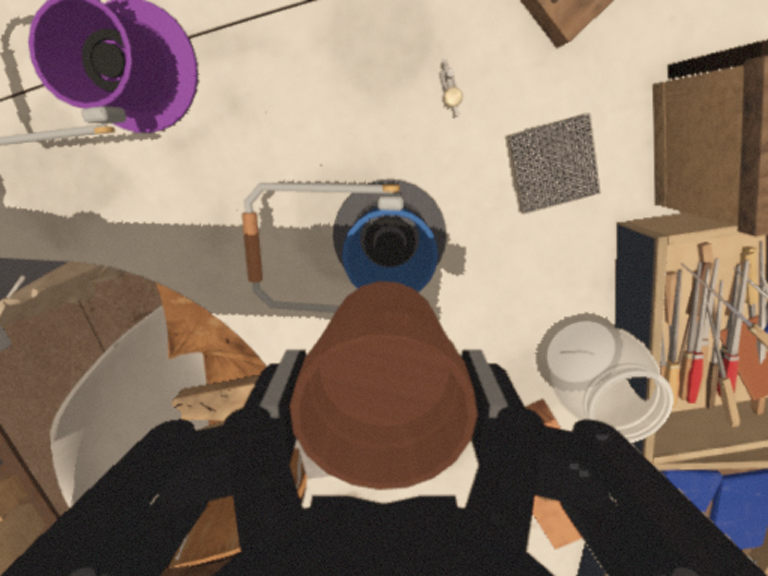

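View pics/s3.png

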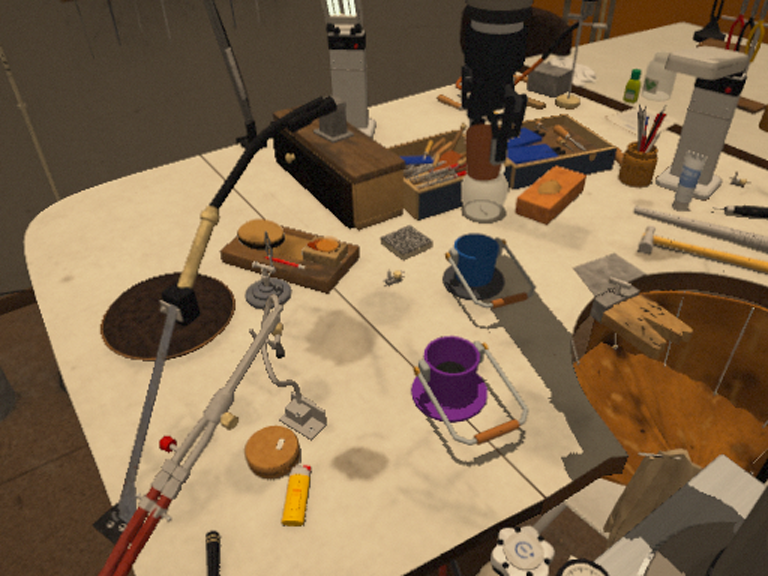

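Wrist view: the cup is upright in the fingers at (384,400), and the blue carrier is partly visible behind it at (390,240), with its handle at (252,245). I measure where the cup sits in the hand.

```bash
python3 - <<'E'
from m import *
c=load("w3"); W=cloud(c); hsv=cv2.cvtColor(c["pixels"],cv2.COLOR_RGB2HSV)
o=bot.get_obs(); e=np.array(o["eef_pos"]); r=toR(o["tool_rot"])
H,S=hsv[...,0],hsv[...,1]
m=np.zeros(H.shape,np.uint8); cv2.circle(m,(256,265),68,1,-1)
p=W[(m>0)&((H<14)|(H>170))&(S>110)]
print(np.percentile(p[:,2],[1,50,90,98,99.5]))
zt=np.percentile(p[:,2],99); q=p[p[:,2]>zt-.004]; f=ransac(q,.024,.032); print("rim",zt,f)
l=r.inv().apply(np.r_[f[0],zt]-e); print("cup rim in tool mm",l*1e3, "floor pts?")
m=np.zeros(H.shape,np.uint8); cv2.circle(m,(260,165),40,1,-1)
p=W[(m>0)&(H>95)&(H<118)&(S>120)]; q=p[abs(p[:,2]-.07)<.004]; print(len(q),ransac(q,.028,.038))
# steel ears/handle legs / pivot direction: bar from wrist
m=np.zeros(H.shape,np.uint8); cv2.circle(m,(168,163),28,1,-1)
p=W[(m>0)&(H<14)&(S>120)&(W[...,2]>.035)]; d=np.linalg.svd((p-p.mean(0))[:,:2])[2][0]
print("bar",p.mean(0),np.degrees(np.arctan2(d[1],d[0])),len(p), np.ptp((p-p.mean(0))[:,:2]@d))
E
```

```text
[0.22262125 0.24129692 0.2574361  0.25829621 0.25904395]
rim 0.25856392476774503 (array([ 0.57297538, -0.13307737]), np.float64(0.026579130740164672), np.int64(2662))
cup rim in tool mm [  2.83328231  -1.58778871 -36.18405159] floor pts?
480 (array([ 0.57592872, -0.13464382]), np.float64(0.03200741199784886), np.int64(468))
bar [ 0.47315237 -0.10838123  0.05060967] -120.13743265952621 395 0.13240862917427162
```

Request:
{"name": "play_rows", "arguments": {
  "motion": [
    [[-0.001,0.008,0.06],[-0.0012,0,0]],
    [[-0.001,0.009,0.13],[-0.0012,0,0]],
    [[-0.001,0.009,0.2],[-0.0012,0,0]],
    [[-0.001,0.009,0.25],[-0.0012,0,0]],
    [[-0.001,0.009,0.27],[-0.0012,0,0]],
    [[-0.001,0.009,0.27],[-0.0012,0,0]],
    [[-0.001,0.009,0.27],[-0.0012,0,0]]
  ]
}}

```text
t: 6.3
eef_pos: [0.5773, -0.137, 0.1153]
tool_rot: [0.001, 0.787, 0.617, 0.001]
contact_force: [0.2, -0.3, -1.8]
gripper_width: 0.662
```

```bash
python3 -c "
from h import *
for n in ('wrist','scene','top'): snap(n,n[0]+'4')
plan([.576,-.1372,.068])
from m import *
c=load('w4'); W=cloud(c); hsv=cv2.cvtColor(c['pixels'],cv2.COLOR_RGB2HSV); H,S=hsv[...,0],hsv[...,1]
m=np.zeros(H.shape,np.uint8); cv2.circle(m,(256,265),68,1,-1)
p=W[(m>0)&((H<14)|(H>170))&(S>110)]; zt=np.percentile(p[:,2],99); q=p[p[:,2]>zt-.004]; print('rim',zt,ransac(q,.024,.032))
p=W[(H>95)&(H<118)&(S>120)&(abs(W[...,2]-.07)<.004)&(np.hypot(W[...,0]-.576,W[...,1]+.134)<.045)]; print(len(p),ransac(p,.028,.038))
"
```

```text
plan [-0.0007, -0.0039, 0.119] [0.0007, -0.0002, 0.0006] from [ 0.5774 -0.1373  0.1156] t 6.45
rim 0.15263853468431227 (array([ 0.57677288, -0.1341044 ]), np.float64(0.02659873676676063), np.int64(2600))
858 (array([ 0.57598029, -0.13445545]), np.float64(0.03204484693797423), np.int64(816))
```

View pics/s4.png

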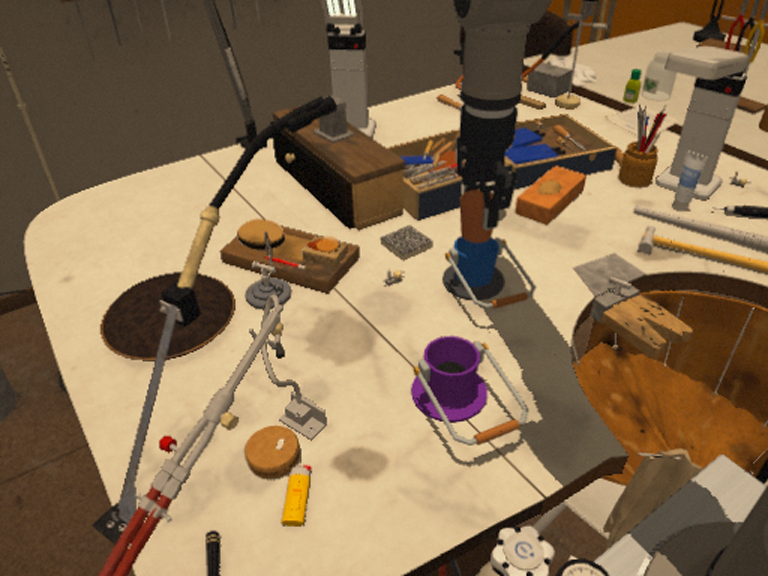

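View pics/w4.png

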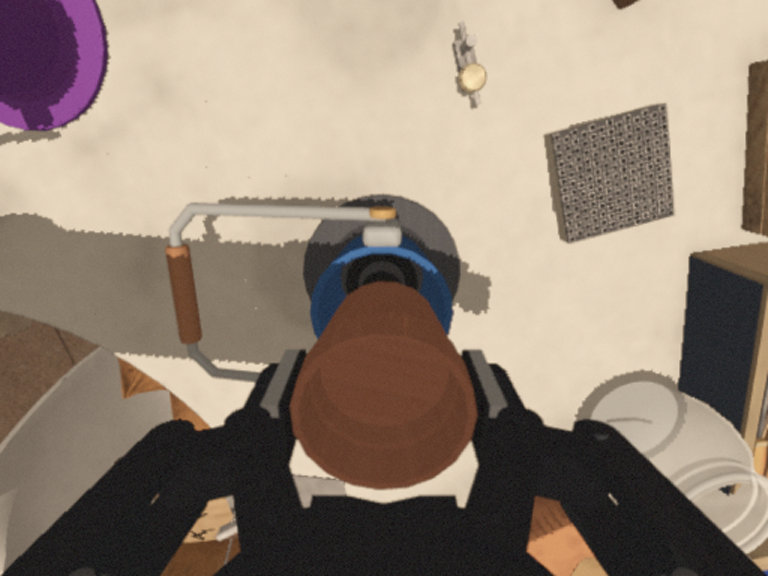

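The cup is within 1 mm of the mouth axis, with its foot just above the mouth. Now I lower it.

Request:
{"name": "play_rows", "arguments": {
  "motion": [
    [[-0.001,-0.002,0.03],[0.0007,0,0]],
    [[-0.001,-0.002,0.06],[0.0007,0,0]],
    [[-0.001,-0.002,0.08],[0.0007,0,0]],
    [[-0.001,-0.002,0.1],[0.0007,0,0]],
    [[-0.001,-0.002,0.11],[0.0007,0,0]],
    [[-0.001,-0.002,0.115],[0.0007,0,0]],
    [[-0.001,-0.002,0.115],[0.0007,0,0]]
  ]
}}

```text
t: 7.15
eef_pos: [0.5767, -0.1375, 0.0694]
tool_rot: [-0.0, 0.787, 0.617, 0.0]
contact_force: [0.8, 0.1, -2.1]
gripper_width: 0.668
```

Request:
{"name": "play_rows", "arguments": {
  "motion": [
    [[0,0,0.003],[0,0,0]],
    [[0,0,0.003],[0,0,0]],
    [[0,0,0.003],[0,0,0]],
    [[0,0,0.003],[0,0,0]],
    [[0,0,0.003],[0,0,0]]
  ],
  "fingers": 80
}}

```text
t: 7.65
eef_pos: [0.5768, -0.1376, 0.0684]
tool_rot: [-0.0, 0.787, 0.617, 0.0]
contact_force: [0.4, -0.7, 0.4]
gripper_width: 0.939
```

Request:
{"name": "play_rows", "arguments": {
  "motion": [
    [[0,0,-0.03],[0,0,0]],
    [[0,0,-0.1],[0,0,0]],
    [[0,0,-0.2],[0,0,0]],
    [[0,0,-0.2],[0,0,0]],
    [[0,0,-0.2],[0,0,0]]
  ]
}}

```text
t: 8.15
eef_pos: [0.5777, -0.1378, 0.1501]
tool_rot: [0.001, 0.787, 0.617, 0.002]
contact_force: [0.3, -0.9, 0.3]
gripper_width: 0.936
```

```bash
python3 -c "
from h import *
for n in ('wrist','scene'): snap(n,n[0]+'5')
from m import *
c=load('w5'); W=cloud(c); hsv=cv2.cvtColor(c['pixels'],cv2.COLOR_RGB2HSV); H,S=hsv[...,0],hsv[...,1]
p=W[((H<14)|(H>170))&(S>110)&(W[...,2]>.06)&(np.hypot(W[...,0]-.576,W[...,1]+.134)<.045)]; print(np.percentile(p[:,2],[2,10,25,50,75,90,99])); zt=np.percentile(p[:,2],99); q=p[p[:,2]>zt-.004]; print('rim',zt,ransac(q,.024,.032))
A=np.c_[q[:,:2]-q[:,:2].mean(0),np.ones(len(q))]; print('tilt',np.linalg.lstsq(A,q[:,2],rcond=None)[0])
print(bot.get_obs()['contact_force'],bot.get_obs()['eef_pos'])
"
```

```text
[0.07075013 0.07148462 0.07203506 0.07567935 0.09446057 0.09889864
 0.22557054]
rim 0.22557054005965954 (array([ 0.58689132, -0.14902167]), np.float64(0.0280877277187209), np.int64(28))
tilt [0.09969538 0.43941313 0.23287089]
[-0.45692402  0.82868277  0.39217263] [ 0.57629035 -0.13733514  0.14806358]
```

View pics/w5.png

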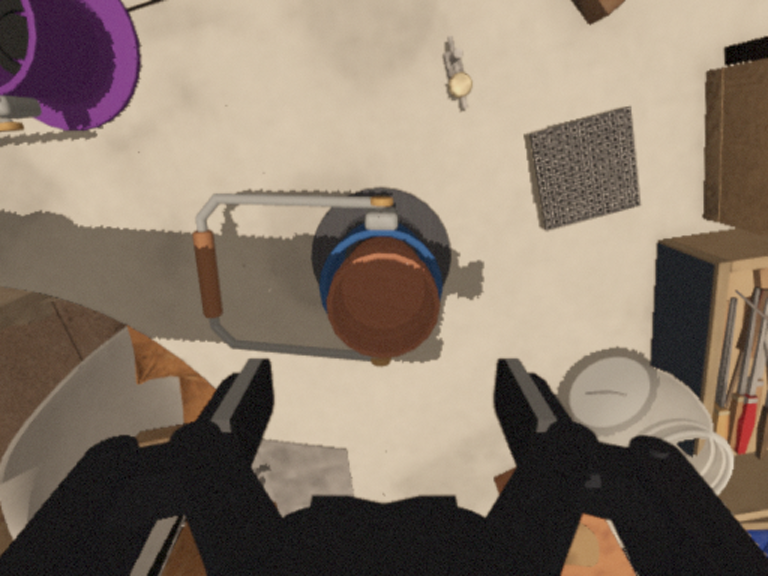

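View pics/s5.png

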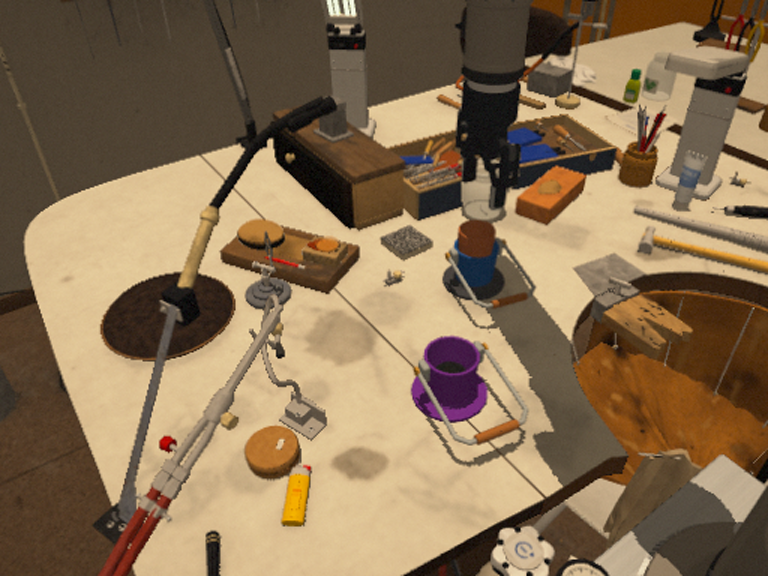

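```bash
cat > cupm.py <<'E'
from m import *
def cupm(f):
    c=load(f); W=cloud(c); hsv=cv2.cvtColor(c['pixels'],cv2.COLOR_RGB2HSV); H,S=hsv[...,0],hsv[...,1]
    p=W[((H<14)|(H>170))&(S>110)&(W[...,2]>.06)&(W[...,2]<.115)&(np.hypot(W[...,0]-.576,W[...,1]+.134)<.04)]
    zt=np.percentile(p[:,2],98); q=p[p[:,2]>zt-.003]; c0,r,n=ransac(q,.024,.032); print('rim',zt,c0,r,n)
    k=p[np.hypot(*(p[:,:2]-c0).T)<.018]
    print('floor z',np.median(k[:,2])); A=np.c_[k[:,:2]-c0,np.ones(len(k))]; 
    for _ in range(3):
        s=np.linalg.lstsq(A,k[:,2],rcond=None)[0]; i=abs(A@s-k[:,2])<.003; A,k=A[i],k[i]
    print('floor tilt',s,len(k))
E
python3 -c "
from cupm import *
cupm('w5'); plan([.576,-.1344,.12])"
```

```text
rim 0.09962868809216027 [ 0.57724414 -0.13479207] 0.026593441310363668 887
floor z 0.07200165718879382
floor tilt [-0.00582166  0.00087863  0.0720197 ] 1368
plan [0.0069, -0.0024, 0.0702] [-0.0002, -0.0002, 0.0006] from [ 0.5763 -0.1373  0.1481] t 8.25
```

Request:
{"name": "play_rows", "arguments": {
  "motion": [
    [[0,0,0],[0,0,0]],
    [[0,0,0],[0,0,0]],
    [[0,0,0],[0,0,0]],
    [[0,0,0],[0,0,0]],
    [[0,0,0],[0,0,0]],
    [[0,0,0],[0,0,0]],
    [[0,0,0],[0,0,0]],
    [[0,0,0],[0,0,0]]
  ],
  "fingers": 0
}}

```text
t: 9.05
eef_pos: [0.5763, -0.1374, 0.1481]
tool_rot: [-0.001, 0.787, 0.617, 0.0]
contact_force: [-0.4, -0.6, -0.9]
gripper_width: -0.0
```

```bash
python3 -c "
from cupm import *
plan([.576,-.1344,.12])
import time
o=bot.get_obs();print(o['contact_force'],o['gripper_width'])"
```

```text
plan [0.007, -0.0024, 0.0702] [-0.0001, -0.0002, 0.0006] from [ 0.5763 -0.1374  0.1481] t 9.05
[-0.39578541 -0.58860025 -0.91540023] -0.0004853897540139461
```

Request:
{"name": "play_rows", "arguments": {
  "motion": [
    [[0.004,-0.002,0.05],[0,0,0]],
    [[0.004,-0.002,0.1],[0,0,0]],
    [[0.004,-0.002,0.14],[0,0,0]],
    [[0.004,-0.002,0.16],[0,0,0]],
    [[0.004,-0.002,0.165],[0,0,0]],
    [[0.004,-0.002,0.165],[0,0,0]],
    [[0.004,-0.002,0.165],[0,0,0]]
  ]
}}

```text
t: 9.75
eef_pos: [0.5765, -0.1357, 0.0829]
tool_rot: [-0.0, 0.787, 0.617, 0.001]
contact_force: [0.6, -0.6, -1.1]
gripper_width: -0.001
```

```bash
python3 -c "
from cupm import *
plan([.576,-.1355,.075]); snap('wrist','w6')
o=bot.get_obs();print(o['contact_force'],o['gripper_width'])"
```

```text
plan [0.0002, -0.0013, 0.0197] [0.0001, -0.0002, 0.0006] from [ 0.5765 -0.1357  0.0829] t 9.75
[ 0.41522524 -0.01127469 -0.34787307] -0.0026001770395624253
```

View pics/w6.png

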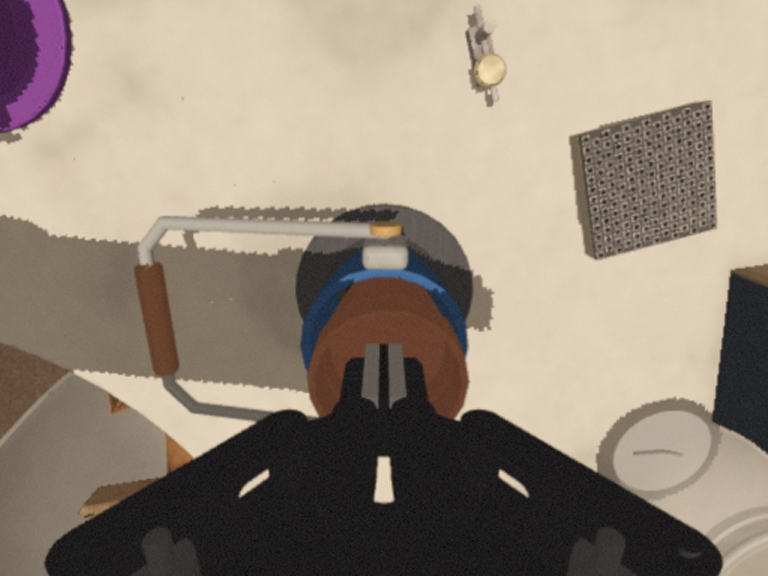

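The shut fingertips are inside the cup mouth, centred at (384,380). I start pressing gently.

Request:
{"name": "play_rows", "arguments": {
  "motion": [
    [[0,-0.001,0.005],[0,0,0]],
    [[0,-0.001,0.01],[0,0,0]],
    [[0,-0.001,0.014],[0,0,0]],
    [[0,-0.001,0.018],[0,0,0]],
    [[0,-0.001,0.02],[0,0,0]],
    [[0,-0.001,0.0225],[0,0,0]],
    [[0,-0.001,0.025],[0,0,0]]
  ]
}}

```text
t: 10.5
eef_pos: [0.5761, -0.1356, 0.0728]
tool_rot: [-0.0, 0.787, 0.617, 0.001]
contact_force: [-0.4, 0.3, 0.7]
gripper_width: -0.002
```

Request:
{"name": "play_rows", "arguments": {
  "motion": [
    [[0,0,0.0025],[0,0,0]],
    [[0,0,0.005],[0,0,0]]
  ]
}}

```text
t: 10.7
eef_pos: [0.5762, -0.1357, 0.0709]
tool_rot: [-0.0, 0.787, 0.617, 0.001]
contact_force: [-0.6, 0.3, 2.4]
gripper_width: -0.004
```

Request:
{"name": "play_rows", "arguments": {
  "motion": [
    [[0,0,0.0015],[0,0,0]],
    [[0,0,0.0025],[0,0,0]]
  ]
}}

```text
t: 10.9
eef_pos: [0.5761, -0.1356, 0.0698]
tool_rot: [-0.0, 0.787, 0.617, 0.001]
contact_force: [0.4, 0.8, 2.2]
gripper_width: 0.003
```

Request:
{"name": "play_rows", "arguments": {
  "motion": [
    [[0,0,0.0015],[0,0,0]],
    [[0,0,0.0025],[0,0,0]]
  ]
}}

```text
t: 11.1
eef_pos: [0.5762, -0.1356, 0.0689]
tool_rot: [-0.0, 0.787, 0.617, 0.001]
contact_force: [-1.4, -1.2, 1.5]
gripper_width: -0.0
```

Request:
{"name": "play_rows", "arguments": {
  "motion": [
    [[0,0,0.0015],[0,0,0]],
    [[0,0,0.0025],[0,0,0]]
  ]
}}

```text
t: 11.3
eef_pos: [0.5761, -0.1356, 0.0678]
tool_rot: [-0.0, 0.787, 0.617, 0.001]
contact_force: [-1.0, 0.6, 1.7]
gripper_width: 0.002
```

Request:
{"name": "play_rows", "arguments": {
  "motion": [
    [[0,0,0.0015],[0,0,0]],
    [[0,0,0.0025],[0,0,0]]
  ]
}}

```text
t: 11.5
eef_pos: [0.5762, -0.1356, 0.0668]
tool_rot: [-0.0, 0.787, 0.617, 0.001]
contact_force: [-0.6, 0.4, 1.3]
gripper_width: 0.001
```

Request:
{"name": "play_rows", "arguments": {
  "motion": [
    [[0,0,0.0015],[0,0,0]],
    [[0,0,0.0025],[0,0,0]]
  ]
}}

```text
t: 11.7
eef_pos: [0.5762, -0.1357, 0.0657]
tool_rot: [-0.0, 0.787, 0.617, 0.001]
contact_force: [0.2, -0.0, 1.3]
gripper_width: 0.003
```

Request:
{"name": "play_rows", "arguments": {
  "motion": [
    [[0,0,0.0015],[0,0,0]],
    [[0,0,0.0025],[0,0,0]]
  ]
}}

```text
t: 11.9
eef_pos: [0.5761, -0.1357, 0.0646]
tool_rot: [-0.0, 0.787, 0.617, 0.001]
contact_force: [0.3, 0.6, 1.3]
gripper_width: -0.001
```

Request:
{"name": "play_rows", "arguments": {
  "motion": [
    [[0,0,0.0015],[0,0,0]],
    [[0,0,0.0025],[0,0,0]]
  ]
}}

```text
t: 12.1
eef_pos: [0.5761, -0.1356, 0.0636]
tool_rot: [-0.0, 0.787, 0.617, 0.001]
contact_force: [-0.5, -0.1, 1.5]
gripper_width: -0.002
```

Request:
{"name": "play_rows", "arguments": {
  "motion": [
    [[0,0,0.0015],[0,0,0]],
    [[0,0,0.0025],[0,0,0]]
  ]
}}

```text
t: 12.3
eef_pos: [0.5762, -0.1356, 0.0625]
tool_rot: [-0.0, 0.787, 0.617, 0.001]
contact_force: [-0.2, 1.2, 0.7]
gripper_width: 0.002
```

Request:
{"name": "play_rows", "arguments": {
  "motion": [
    [[0,0,0.0015],[0,0,0]],
    [[0,0,0.0025],[0,0,0]]
  ]
}}

```text
t: 12.5
eef_pos: [0.5762, -0.1356, 0.0615]
tool_rot: [-0.0, 0.787, 0.617, 0.001]
contact_force: [-0.5, 0.0, 1.2]
gripper_width: -0.002
```

Request:
{"name": "play_rows", "arguments": {
  "motion": [
    [[0,0,0.0015],[0,0,0]],
    [[0,0,0.0025],[0,0,0]]
  ]
}}

```text
t: 12.7
eef_pos: [0.5762, -0.1356, 0.0604]
tool_rot: [-0.0, 0.787, 0.617, 0.001]
contact_force: [-1.0, 0.9, 5.0]
gripper_width: 0.003
```

Request:
{"name": "play_rows", "arguments": {
  "motion": [
    [[0,0,0.0015],[0,0,0]],
    [[0,0,0.0025],[0,0,0]]
  ]
}}

```text
t: 12.9
eef_pos: [0.5763, -0.1357, 0.0601]
tool_rot: [-0.0, 0.787, 0.617, 0.001]
contact_force: [-2.0, 1.1, 10.5]
gripper_width: 0.0
```

Request:
{"name": "play_rows", "arguments": {
  "motion": [
    [[0,0,0.0015],[0,0,0]],
    [[0,0,0.002],[0,0,0]],
    [[0,0,0.002],[0,0,0]]
  ]
}}

```text
t: 13.2
eef_pos: [0.5763, -0.1357, 0.06]
tool_rot: [-0.0, 0.787, 0.617, 0.001]
contact_force: [-3.6, 0.5, 9.3]
gripper_width: 0.001
```

Request:
{"name": "play_rows", "arguments": {
  "motion": [
    [[0,0,0.003],[0,0,0]],
    [[0,0,0.005],[0,0,0]],
    [[0,0,0.006],[0,0,0]],
    [[0,0,0.006],[0,0,0]]
  ]
}}

```text
t: 13.6
eef_pos: [0.5763, -0.1357, 0.0586]
tool_rot: [-0.001, 0.787, 0.617, 0.001]
contact_force: [-4.0, 1.1, 11.2]
gripper_width: 0.003
```

Request:
{"name": "play_rows", "arguments": {
  "motion": [
    [[0,0,0.003],[0,0,0]],
    [[0,0,0.005],[0,0,0]],
    [[0,0,0.0065],[0,0,0]],
    [[0,0,0.0065],[0,0,0]],
    [[0,0,0.0065],[0,0,0]],
    [[0,0,0.0065],[0,0,0]]
  ]
}}

```text
t: 14.2
eef_pos: [0.5763, -0.1357, 0.0573]
tool_rot: [-0.001, 0.787, 0.617, 0.002]
contact_force: [-4.6, 1.7, 14.7]
gripper_width: 0.006
```

```bash
python3 -c "
from h import *
o=bot.get_obs();print(o['contact_force'],o['eef_pos'])"
```

```text
[-4.58643467  1.6846852  14.65504364] [ 0.57627714 -0.13569836  0.05732417]
```

14.7 N at about 3.3 mm past the bind. I hold briefly, then lift off.

Request:
{"name": "play_rows", "arguments": {
  "motion": [
    [[0,0,0.0035],[0,0,0]],
    [[0,0,0.0035],[0,0,0]],
    [[0,0,0.0035],[0,0,0]],
    [[0,0,0.0035],[0,0,0]]
  ]
}}

```text
t: 14.6
eef_pos: [0.5762, -0.1357, 0.0573]
tool_rot: [-0.001, 0.787, 0.617, 0.002]
contact_force: [-5.0, 2.0, 14.9]
gripper_width: 0.002
```

Request:
{"name": "play_rows", "arguments": {
  "motion": [
    [[0,0,-0.01],[0,0,0]],
    [[0,0,-0.03],[0,0,0]],
    [[0,0,-0.1],[0,0,0]],
    [[0,0,-0.2],[0,0,0]],
    [[0,0,-0.3],[0,0,0]],
    [[0,0,-0.3],[0,0,0]],
    [[0,0,-0.3],[0,0,0]]
  ]
}}

```text
t: 15.3
eef_pos: [0.5766, -0.1362, 0.1782]
tool_rot: [-0.001, 0.787, 0.617, 0.003]
contact_force: [-0.7, 0.2, -0.9]
gripper_width: 0.001
```

```bash
python3 -c "
from cupm import *
for n in ('wrist','scene','top'): snap(n,n[0]+'7')
cupm('w7'); o=bot.get_obs();print(o['contact_force'],o['eef_pos'])
c=load('w7'); W=cloud(c); hsv=cv2.cvtColor(c['pixels'],cv2.COLOR_RGB2HSV); H,S=hsv[...,0],hsv[...,1]
p=W[(H<14)&(S>110)&(W[...,2]>.03)&(np.hypot(W[...,0]-.470,W[...,1]+.108)<.035)]
d=np.linalg.svd((p-p.mean(0))[:,:2])[2][0]; e=(p-p.mean(0))[:,:2]@d
print('bar',p.mean(0),p[:,2].max(),np.degrees(np.arctan2(d[1],d[0])),np.ptp(e), p.mean(0)[:2]+d*(e.max()+e.min())/2)
"
```

```text
rim 0.0880033102112494 [ 0.57727309 -0.13477856] 0.02657935319698546 631
floor z 0.060615578260795305
floor tilt [-0.00086078  0.00395795  0.06066791] 670
[0.14592116 0.33015812 0.38675681] [ 0.57511453 -0.13583776  0.1759302 ]
bar [ 0.47246848 -0.1083435   0.04801859] 0.05112061179134836 -104.52457640518085 0.05487257994558212 [ 0.4721907  -0.10941574]
```

View pics/w7.png

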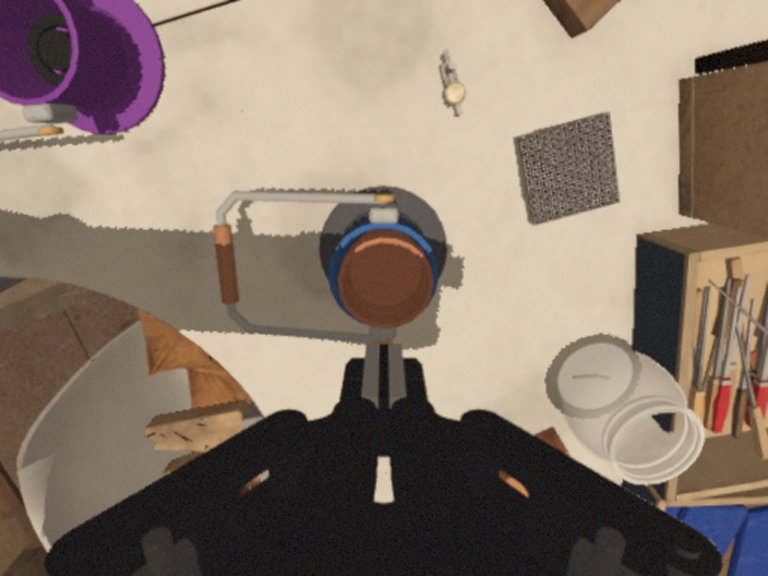

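The cup sits deep and centred in the carrier, and the handle bar is at (226,265) with its centre about (0.4705,-0.108). Going over to the bar.

```bash
python3 -c "
from h import *
plan([.4705,-.1083,.11],-14)"
```

```text
plan [0.0037, -0.2701, 0.1654] [-0.0003, -0.0007, 0.0005] from [ 0.5751 -0.1358  0.1759] t 15.45
```

Request:
{"name": "play_rows", "arguments": {
  "motion": [
    [[0.004,-0.09,0],[0,0,0]],
    [[0.004,-0.18,0.02],[0,0,0]],
    [[0.004,-0.25,0.06],[0,-0.001,0]],
    [[0.004,-0.27,0.12],[0,-0.001,0]],
    [[0.004,-0.27,0.15],[0,-0.001,0]],
    [[0.004,-0.27,0.165],[0,-0.001,0]],
    [[0.004,-0.27,0.165],[0,-0.001,0]],
    [[0.004,-0.27,0.165],[0,-0.001,0]]
  ],
  "fingers": 45
}}

```text
t: 16.25
eef_pos: [0.4716, -0.1086, 0.1104]
tool_rot: [0.0, 0.787, 0.617, -0.001]
contact_force: [0.4, -0.2, 0.3]
gripper_width: 0.524
```

```bash
python3 -c "
from m import *
plan([.4705,-.1083,.0245],-14); snap('wrist','w8')
c=load('w8'); W=cloud(c); hsv=cv2.cvtColor(c['pixels'],cv2.COLOR_RGB2HSV); H,S=hsv[...,0],hsv[...,1]
p=W[(H<14)&(S>110)&(W[...,2]>.03)&(np.hypot(W[...,0]-.470,W[...,1]+.108)<.035)&(W[...,2]<.07)]
d=np.linalg.svd((p-p.mean(0))[:,:2])[2][0]; e=(p-p.mean(0))[:,:2]@d
print('bar',p.mean(0),p[:,2].max(),np.degrees(np.arctan2(d[1],d[0])),np.ptp(e))
"
```

```text
plan [0.0006, -0.0027, 0.2148] [-0.0002, 0.0004, 0.0004] from [ 0.4716 -0.1086  0.1104] t 16.25
bar [ 0.47099214 -0.10735987  0.04818104] 0.05099278271762825 -104.27952867971806 0.05529571390144815
```

View pics/w8.png

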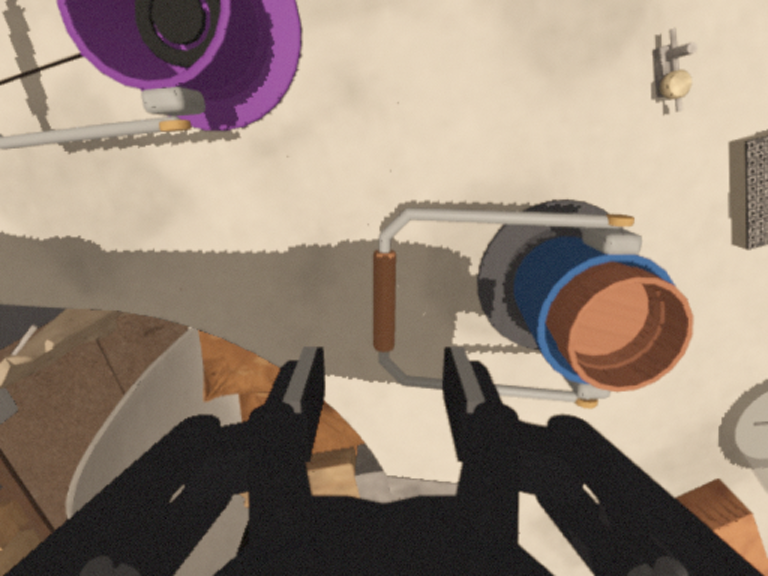

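The bar at (384,300) lies square to the jaws. Descend and pinch.

Request:
{"name": "play_rows", "arguments": {
  "motion": [
    [[0.001,-0.002,0.06],[0,0,0]],
    [[0.001,-0.002,0.12],[0,0,0]],
    [[0.001,-0.002,0.17],[0,0,0]],
    [[0.001,-0.002,0.2],[0,0,0]],
    [[0.001,-0.002,0.213],[0,0,0]],
    [[0.001,-0.002,0.213],[0,0,0]]
  ]
}}

```text
t: 16.9
eef_pos: [0.4711, -0.1083, 0.0254]
tool_rot: [0.0, 0.787, 0.617, -0.001]
contact_force: [-0.5, -0.7, -0.1]
gripper_width: 0.524
```

Request:
{"name": "play_rows", "arguments": {
  "motion": [
    [[0,0,0],[0,0,0]],
    [[0,0,0],[0,0,0]],
    [[0,0,0],[0,0,0]],
    [[0,0,0],[0,0,0]],
    [[0,0,0],[0,0,0]],
    [[0,0,0],[0,0,0]]
  ],
  "fingers": 8,
  "grip_force": 20
}}

```text
t: 17.5
eef_pos: [0.4719, -0.1084, 0.0261]
tool_rot: [0.001, 0.787, 0.617, -0.0]
contact_force: [-0.3, 0.6, 7.1]
gripper_width: 0.129
```

```bash
python3 - <<'E'
from h import *
snap('scene','s9'); snap('wrist','w9')
o=bot.get_obs(); e=np.array(o['eef_pos']); r=toR(o['tool_rot']); print(o['contact_force'],o['gripper_width'],e)
piv=np.array([.5757,-.1345,.062]); u=np.array([np.cos(np.radians(166)),np.sin(np.radians(166)),0])
def bar(h): a=h-.17; return piv+.110*(np.cos(a)*u+np.sin(a)*np.array([0,0,1]))
b0=bar(0)
for h in np.arange(.1,2.05,.1): print(round(h,2),np.round(r.inv().apply(bar(h)-b0)/.4,3).tolist())
E
```

```text
[-1.29248291  0.01019906  7.43896977] 0.12951897906226698 [ 0.47192658 -0.1084223   0.02613377]
0.1 [-0.0, -0.003, -0.027]
0.2 [-0.0, -0.004, -0.055]
0.3 [-0.0, -0.002, -0.082]
0.4 [-0.0, 0.003, -0.109]
0.5 [-0.0, 0.011, -0.136]
0.6 [-0.0, 0.021, -0.161]
0.7 [-0.0, 0.034, -0.186]
0.8 [-0.0, 0.049, -0.208]
0.9 [-0.001, 0.066, -0.23]
1.0 [-0.001, 0.086, -0.249]
1.1 [-0.001, 0.107, -0.267]
1.2 [-0.001, 0.13, -0.282]
1.3 [-0.001, 0.154, -0.295]
1.4 [-0.001, 0.179, -0.306]
1.5 [-0.001, 0.206, -0.313]
1.6 [-0.001, 0.233, -0.319]
1.7 [-0.001, 0.26, -0.321]
1.8 [-0.001, 0.288, -0.321]
1.9 [-0.001, 0.315, -0.318]
2.0 [-0.001, 0.342, -0.312]
```

View pics/w9.png

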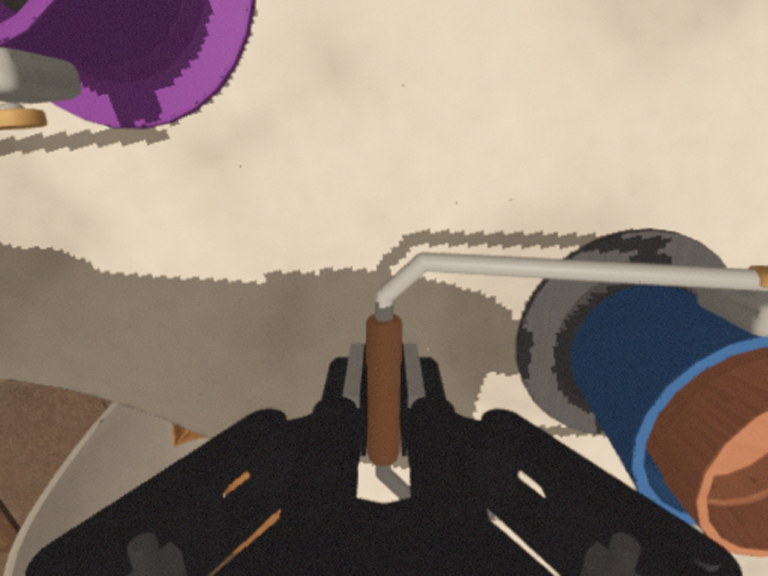

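The bar is pinched at (384,385). Now I follow the arc.

Request:
{"name": "play_rows", "arguments": {
  "motion": [
    [[0,-0.003,-0.027],[0,0,0]],
    [[0,-0.004,-0.055],[0,0,0]],
    [[0,-0.002,-0.082],[0,0,0]],
    [[0,0.003,-0.109],[0,0,0]],
    [[0,0.011,-0.136],[0,0,0]],
    [[0,0.021,-0.161],[0,0,0]],
    [[0,0.034,-0.186],[0,0,0]],
    [[0,0.034,-0.186],[0,0,0]]
  ]
}}

```text
t: 18.4
eef_pos: [0.4835, -0.1113, 0.1014]
tool_rot: [-0.001, 0.787, 0.617, -0.002]
contact_force: [-6.9, 1.2, 2.4]
gripper_width: 0.131
```

```bash
cat > arc.py <<'E'
from h import *
def arc(h0=.7,n=8,dh=.1):
    o=bot.get_obs(); e=np.array(o['eef_pos']); r=toR(o['tool_rot'])
    print(np.round(o['contact_force'],1),np.round(o['gripper_width'],3),np.round(e,4))
    piv=np.array([.5757,-.1345,.062]); u=np.array([np.cos(np.radians(166)),np.sin(np.radians(166)),0])
    def bar(h): a=h-.17; return piv+.110*(np.cos(a)*u+np.sin(a)*np.array([0,0,1]))
    off=np.array([.4719,-.1084,.0261])-bar(0)
    print('est handle', .17+np.arctan2(e[2]-off[2]-.062,(e-off-piv)@u), 'R',np.hypot(e[2]-off[2]-.062,(e-off-piv)@u))
    for k in range(n):
        h=h0+dh*k; print(round(h,2),np.round(r.inv().apply(bar(h)+off-e)/.4,3).tolist())
E
python3 -c "
from arc import *
arc(.8,9,.1); snap('scene','s10')"
```

```text
[-6.9  1.2  2.4] 0.131 [ 0.4835 -0.1113  0.1014]
est handle 0.7011358391072615 R 0.11190977004188764
0.8 [0.0, 0.019, -0.02]
0.9 [-0.0, 0.036, -0.042]
1.0 [-0.0, 0.055, -0.061]
1.1 [-0.0, 0.077, -0.079]
1.2 [-0.0, 0.099, -0.094]
1.3 [-0.0, 0.124, -0.107]
1.4 [-0.0, 0.149, -0.118]
1.5 [-0.0, 0.175, -0.126]
1.6 [-0.001, 0.202, -0.131]
```

View pics/s10.png

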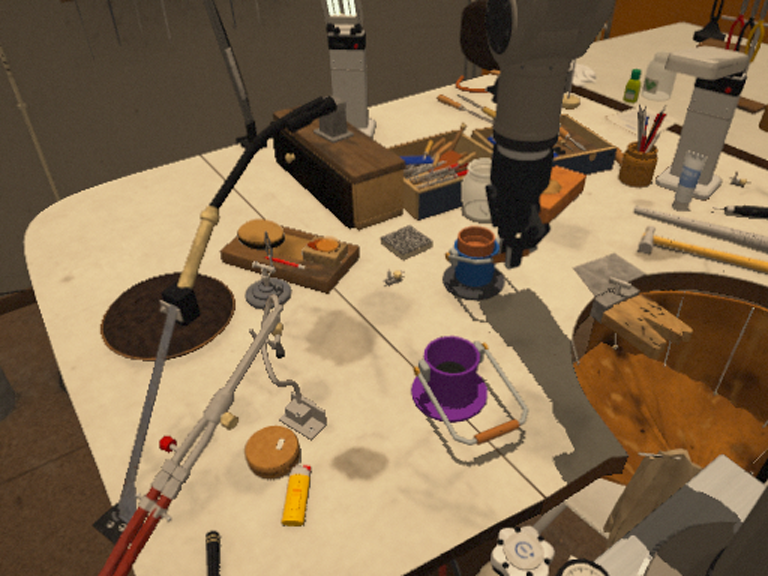

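Request:
{"name": "play_rows", "arguments": {
  "motion": [
    [[0,0.021,-0.019],[0,0,0]],
    [[0,0.038,-0.04],[0,0,0]],
    [[0,0.057,-0.059],[0,0,0]],
    [[0,0.079,-0.076],[0,0,0]],
    [[0,0.101,-0.091],[0,0,0]],
    [[0,0.125,-0.104],[0,0,0]],
    [[0,0.15,-0.115],[0,0,0]],
    [[0,0.15,-0.115],[0,0,0]]
  ]
}}

```text
t: 19.25
eef_pos: [0.5438, -0.1266, 0.1504]
tool_rot: [0.0, 0.788, 0.616, -0.0]
contact_force: [-8.0, 1.2, 24.1]
gripper_width: 0.13
```

```bash
python3 -c "
from arc import *
arc(1.5,7,.1)"
```

```text
[-8.   1.2 24.1] 0.13 [ 0.5438 -0.1266  0.1504]
est handle 1.4269603478858628 R 0.11109417446875154
1.5 [0.001, 0.02, -0.003]
1.6 [0.0, 0.047, -0.008]
1.7 [0.0, 0.075, -0.011]
1.8 [0.0, 0.102, -0.01]
1.9 [0.0, 0.129, -0.007]
2.0 [0.0, 0.156, -0.002]
2.1 [0.0, 0.182, 0.007]
```

Request:
{"name": "play_rows", "arguments": {
  "motion": [
    [[0,0.014,-0.01],[0,0,0]],
    [[0,0.03,-0.015],[0,0,0]],
    [[0,0.05,-0.018],[0,0,0]],
    [[0,0.075,-0.02],[0,0,0]],
    [[0,0.075,-0.02],[0,0,0]]
  ]
}}

```text
t: 19.75
eef_pos: [0.5748, -0.1344, 0.1591]
tool_rot: [0.001, 0.788, 0.616, 0.0]
contact_force: [-0.9, 0.2, 2.2]
gripper_width: 0.127
```

```bash
python3 -c "
from arc import *
arc(1.8,4,.1); snap('scene','s11')"
```

```text
[-0.9  0.2  2.2] 0.127 [ 0.5748 -0.1344  0.1591]
est handle 1.7208307252385129 R 0.114374236952132
1.8 [0.001, 0.022, 0.011]
1.9 [0.001, 0.049, 0.014]
2.0 [0.001, 0.076, 0.02]
2.1 [0.001, 0.102, 0.029]
```

View pics/s11.png

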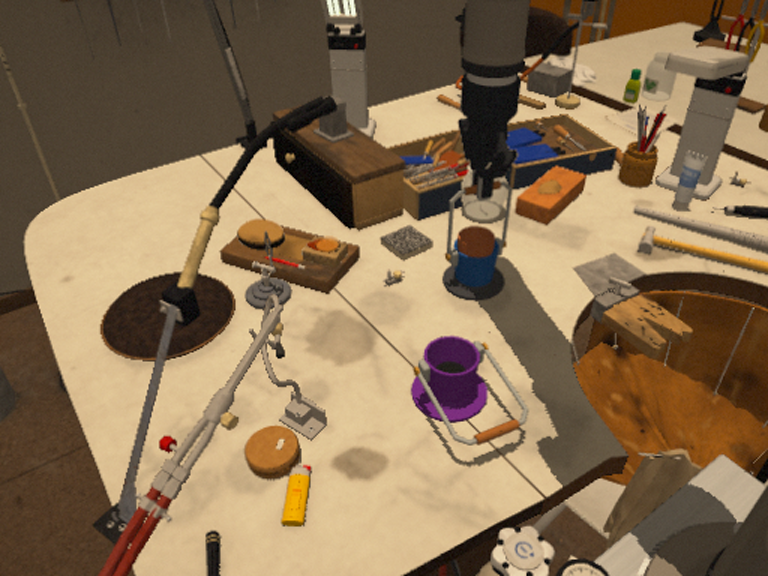

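The handle is upright at (480,215) and the forces are small. On past upright.

Request:
{"name": "play_rows", "arguments": {
  "motion": [
    [[0,0.02,0.001],[0,0,0]],
    [[0,0.04,0.003],[0,0,0]],
    [[0,0.055,0.005],[0,0,0]],
    [[0,0.07,0.008],[0,0,0]],
    [[0,0.07,0.008],[0,0,0]]
  ]
}}

```text
t: 20.3
eef_pos: [0.6024, -0.1413, 0.1557]
tool_rot: [0.001, 0.788, 0.616, 0.0]
contact_force: [-1.0, -0.9, 1.0]
gripper_width: 0.127
```

```bash
python3 -c "
from arc import *
arc(2.0,1,.1)"
```

```text
[-1.  -0.9  1. ] 0.127 [ 0.6024 -0.1413  0.1557]
est handle 1.97207415044606 R 0.11398351721164304
2.0 [0.001, 0.005, 0.012]
```

Request:
{"name": "play_rows", "arguments": {
  "motion": [
    [[0,0.01,0],[0,0,0]],
    [[0,0.015,0],[0,0,0]],
    [[0,0.02,0],[0,0,0]],
    [[0,0.02,0],[0,0,0]],
    [[0,0.02,0],[0,0,0]],
    [[0,0.02,0],[0,0,0]]
  ],
  "fingers": 50
}}

```text
t: 20.9
eef_pos: [0.61, -0.1431, 0.1557]
tool_rot: [0.001, 0.788, 0.616, 0.0]
contact_force: [-0.1, 0.7, -0.5]
gripper_width: 0.585
```

```bash
python3 -c "
from h import *
snap('wrist','w12');snap('scene','s12'); o=bot.get_obs(); print(o['contact_force'],o['gripper_width'],o['eef_pos'])"
```

```text
[-0.24863147  0.69782729  0.22851879] 0.5870165289234557 [ 0.610023   -0.14317014  0.15570283]
```

View pics/w12.png

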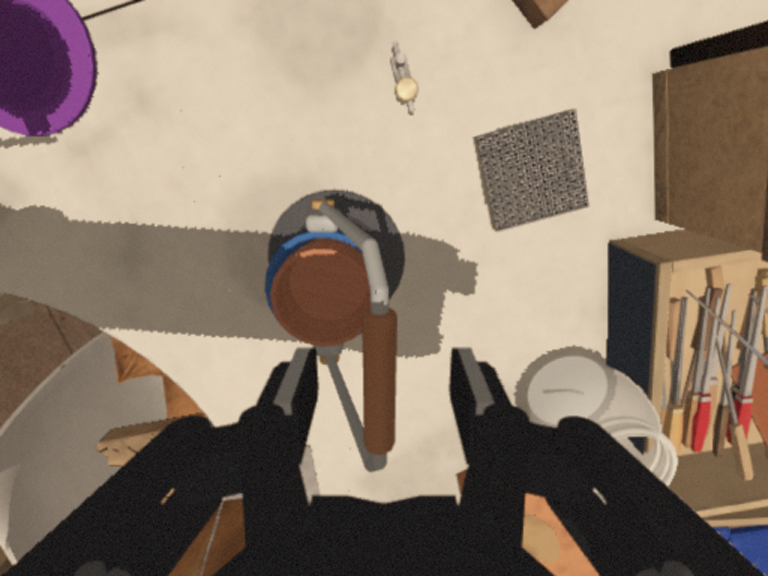

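The bar at (380,380) is free between the open jaws and leans past upright. Straight up now.

Request:
{"name": "play_rows", "arguments": {
  "motion": [
    [[0,0,-0.05],[0,0,0]],
    [[0,0,-0.12],[0,0,0]],
    [[0,0,-0.2],[0,0,0]],
    [[0,0,-0.3],[0,0,0]],
    [[0,0,-0.4],[0,0,0]],
    [[0,0,-0.4],[0,0,0]],
    [[0,0,-0.4],[0,0,0]],
    [[0,0,-0.4],[0,0,0]]
  ]
}}

```text
t: 21.8
eef_pos: [0.6089, -0.1426, 0.3144]
tool_rot: [0.001, 0.788, 0.616, -0.0]
contact_force: [0.5, 0.7, 0.1]
gripper_width: 0.586
```

```bash
python3 - <<'E'
from cupm import *
for n in ('wrist','scene','top'): snap(n,n[0]+'13')
c=load('w13'); W=cloud(c); hsv=cv2.cvtColor(c['pixels'],cv2.COLOR_RGB2HSV); H,S=hsv[...,0],hsv[...,1]
p=W[(H<16)&(S>100)&(W[...,2]>.13)&(W[...,2]<.2)&(np.hypot(W[...,0]-.6,W[...,1]+.14)<.06)]
print('bar',len(p),p.mean(0)); u=np.array([np.cos(np.radians(166)),np.sin(np.radians(166)),0]); d=p.mean(0)-[0,0,.004]-np.array([.5757,-.1345,.062]); print('handle',.17+np.arctan2(d[2],d@u),np.hypot(d[2],d@u))
cupm('w13'); o=bot.get_obs(); print(o['contact_force'],o['eef_pos'],o['t'])
E
```

```text
bar 543 [ 0.60753137 -0.1422998   0.17174275]
handle 2.0413375616406797 0.11070494230660072
rim 0.08811507232360336 [ 0.57736591 -0.13475259] 0.02660415277489946 227
floor z 0.060692496284109165
floor tilt [-0.00260245 -0.00560953  0.06074856] 295
[ 0.9760932  -0.45367065 -0.09700921] [ 0.60898815 -0.142687    0.31420514] 21.95
```

View pics/s13.png

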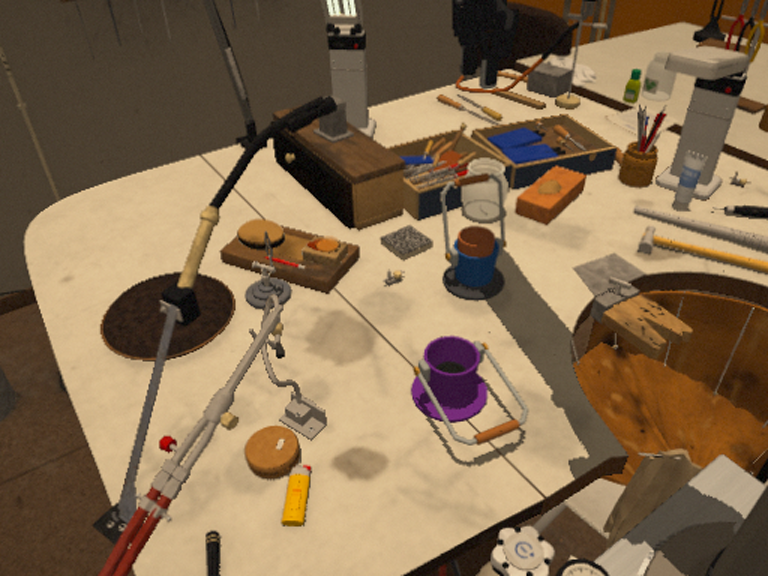

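View pics/w13.png

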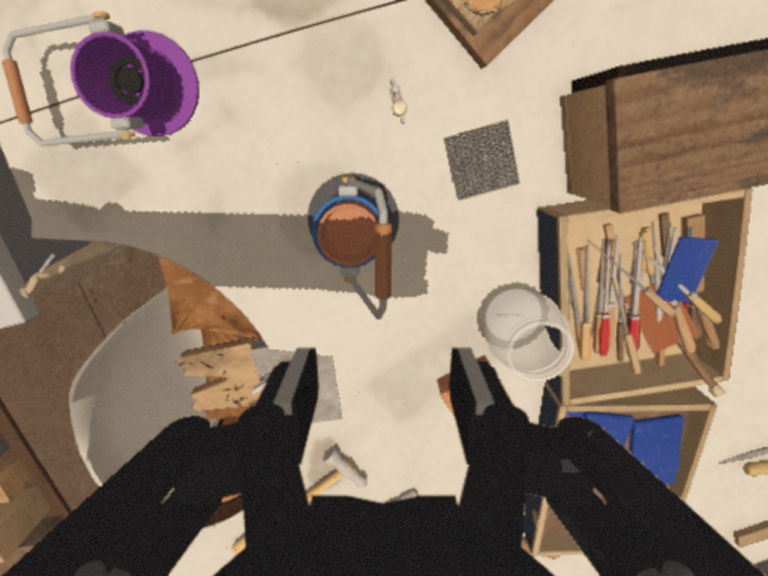

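The handle rests at 2.04 rad on its stop, the cup is seated and upright, the bystanders have not moved, and the arm is clear. Handing in.

```bash
python3 -c "
from station import bot
print(bot.hand_in())"
```

```text
the job is handed in; nothing more can be done
None
```

The cup is pressed snug in the blue carrier, the handle rests past upright on its end stop, and I handed the job in at about 22 s. `hand_in` gives no verdict, so what follows rests on my own checks.

- **Pressing:** The drag stayed at about 1–2 N until the cup bound, about 14 mm below the seat. I pushed about 3.3 mm past that and held it there. The steady readings were 14.7 to 14.9 N, and no reading went above that. There was also a side force of about 5 N during the hold.
- **Handle:** Partway up, the upward force on the tool reached 24 N, because the arc I followed was slightly too tight. I widened it and the force fell to 2 N. After I let go, the camera put the handle at 2.04 rad.
- **Cup at the end:** The floor height puts the underside about 26 mm above the carrier's origin. The cup was about 1.5 mm off the carrier's axis and tilted less than 0.01 rad. Depth readings ran about 2 mm low, so the true height may be slightly more.
- **Bench:** In the pictures the box, speckled block and clamp are where they started. The arm was clear of everything, with the fingertips about 0.13 m above the handle.

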